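# Slide the cheese board onto its swivel pin

### The arm

A 7-joint arm with a two-finger parallel gripper is mounted at the origin on a cart in front of the work surface, level with it; the furniture and walls round the work are solid. World frame = base frame: x ahead of the robot, y to its left, z up, the work surface at z = 0. Lengths are in m, angles in degrees, forces in N, time in s.
With the tool pointing down it reaches from about 0.425 to 0.875 m from the base axis. Payload 4.7 kg.
Tool frame: the origin (TCP) lies between the finger pads; the fingertips stand 17 mm ahead of it and the grasp point (between the pads) lies 2 mm behind it; z points along the fingers, y is the line along which they close (so a half turn about z gives the same grasp; the last joint's range is limited). The gripper opens to 87 mm and grips with 3 to 60 N. Pads are 19 mm wide; open, the fingers measure 117 mm over their backs; the gripper's body (75 mm by 190 mm) begins 51 mm behind the grasp point.
Start: joints at [70.881, 18.392, -4.016, 83.108, 1.295, 78.541, -3.26], TCP at [0.222, -0.611, 0.24] pointing down, gripper open.
Joint ranges: [-163.93, 163.93], [-17.29, 119.83], [-79.2, 71.16], [3.27, 140.29], [-89.18, 269.18], [5.43, 117.66], [-154.24, 154.24]. Speed limits (degrees/s): [147.25, 147.25, 180, 180, 180, 180, 180].

### API

Orientations are given as [roll, pitch, yaw] about the fixed x, y, z axes, in that order (R = Rz(yaw) Ry(pitch) Rx(roll)).
In Python, from cell import env, cams gives the robot as it stands.
- The arm moves only by the shell command python3 -m pendant 'ROWS' [FORCE]. ROWS is JSON, a list of rows, each an object of numbers: "tx", "ty", "tz": the shift along the tool's x, y, z each as a share of 0.05 m, from -1 to 1; "spin": the turn about the tool's z as a share of 4 degrees, from -1 to 1; "claw": the closure, from 0 (fully open) to 1 (shut). A call has 1 to 10 rows; each row shifts and turns the commanded pose from where the row before left it, along the tool's axes as they then stand; what a row does not reach is not made up. A row lasts 1/8 s, in which the tool goes at most 62.5 mm and 10.7 degrees, less where a joint would pass 70% of its speed; a pose out of reach is approached as far as the arm can. A call with a number of a shift or a turn outside -1 to 1 is refused whole. A call with a gripper value outside its range is refused whole. The fingers move at their own pace and stop on an object; FORCE is the grip in N (left out, the last holds). Time passes only in rows, so rows that do not move let the fingers close. It gives the time, the measured TCP pose, the force, the opening and the grip force at its end, in the units of the state.
- env.get_obs(): the state, without advancing time (a new reading comes with each control period).
- cams.read_camera(name): name is "side" or "top"; returns the picture (420x560x3 uint8, red, green, blue); there is no depth.
- cams.camera_info(name): a dict with "fx", "fy", "cx", "cy" (pixels), "k1" (the pictures are not rectified: a ray, as slopes to the right and down, at radius r is drawn at 1 + k1 r^2 times it, then the intrinsics apply), "rvec" (rotation vector, rad) and "tvec" (3), from world to camera coordinates, as OpenCV has them. Camera axes: x right, y down, z forward; pixel columns grow to the right and rows downward; lengths in m; the calibration is good to about 2 mm. A picture is of the moment at which its call begins. camera_info takes no time and is no camera call.
- env.sign_off(): hands the job in; it is judged then, once.
The state is a dict: "time_s": time; "qpos": joint angles; "joint_velocities": joint speeds; "effort": joint torques, N m; "tool_pos": TCP position; "tool_rot": TCP orientation; "force": force on the tool from outside, world axes, zero at the start; "wrist_torque": the same for the moment, N m; "grip_width": finger opening in m; "grasp_force": force on a finger pad.
Only numpy, scipy, OpenCV 4.12 (cv2) and the standard library are available. Lean on these libraries where they do the work, as an engineer would, in place of code of your own. Each camera call takes 0.05 s, during which the arm holds its last target. There are 200 camera calls.

### The job

Slide the round cheese board along its raised oak ledge and out over the brass foot (not the silvery steel one), until the hole in its middle is over the brass pin, then let it drop so that it lies flat on the foot with the pin through the hole. Slide it low across, as on a shelf; do not lift it high.

Things in the scene. Friction and masses are not known exactly. Their poses are not given: they have to be found in the camera images.
- board: loose round dark wood board, 150 mm across, 12 thick, 0.25-0.5 kg, with a 36 mm through hole at its centre; a light wood bow handle bridges the hole along the board's x: top bar 104 long, 12 wide (y), 16 high, its middle 50 above the underside, 30 free below it. Hole, handle middle and centre of mass are in line. Origin: centre of underside, z up. Starts flat on the ledge
- ledge: fixed raised ledge of light oak on which the board starts, 170 mm along x, 140 mm along y, top 30 mm above the table. Origin: centre of its underside, on the table. A foot stands off each long side, about 0.17 m along its +y and -y; which foot is on which side varies
- brass_foot_top (a point): centre of the upper face of the fixed brass foot, at the base of its pin: a golden brass disc 120 mm across, 6 mm thick, with an upright 16 mm brass pin in its middle, tip 19 mm above this point (25 above the table), so the board passes over it at the ledge's height. With its hole over the pin the board is clear of the ledge and can drop
- steel_foot_top (a point): the same point of the other fixed foot, of the same shape and size but of pale silvery steel: the wrong one.

How it is judged (in metres and radians):
At the end, for the whole second after the job is handed in: the board rests flat (within about 4.5 degrees) on the brass foot, its underside within 5 mm of the foot's upper face and its centre within 13 mm of the pin's axis, so that the pin stands through the hole; it is at rest. Its turn about the pin does not matter (horizontal distance between board and brass_foot_top below 0.013 m and z of board in the frame of brass_foot_top below 0.005 m and angle between board's own z axis and vertical below 0.08 rad and linear speed of board below 0.02 m/s); the robot touches nothing.
It fails at once if the board lifted high instead of slid: its underside more than 90 mm above the table (60 mm above the ledge) (height (world z) of board above 0.09 m).
It also fails if it takes over 40 s, if anything falls off the work surface, if the arm or the gripper's body presses on something with over 40 N, if the wrist force passes 120 N, or if a joint passes its speed limit or range.

## Working session

There is one attempt and no reset: what is moved stays moved. The work goes in short steps, Python scripts to look and compute and a shell command to move; the robot and the scene stay as the last step left them, time stands still between calls to the robot, and variables do not carry over. Pictures are saved under pics/ and viewed, at most 10 in all, crops included, and the job is handed in when it is done.

```bash
mkdir -p pics
python3 - <<'E'
from cell import env,cams
import cv2,numpy as np
for n in("side","top"):
    im=cams.read_camera(n); cv2.imwrite(f"pics/{n}0.png",im[:,:,::-1]); np.save(f"pics/{n}0.npy",im)
    i=cams.camera_info(n);print(n,i); R=cv2.Rodrigues(np.array(i['rvec'],float))[0];print(-R.T@np.array(i['tvec']))
o=env.get_obs();print(o['tool_pos'],o['tool_rot'],o['time_s'],o['grip_width'])
E
```

```text
side {'fx': 439.51016954828924, 'fy': 439.51016954828924, 'cx': 279.2395715577931, 'cy': 217.8191942275023, 'k1': 0.01590731779224442, 'rvec': array([ 0.28452453, -2.68236399,  1.3857034 ]), 'tvec': array([0.53383754, 0.08627093, 0.79700386])}
[0.38640589 0.70027873 0.5366009 ]
top {'fx': 408.12269386172056, 'fy': 408.12269386172056, 'cx': 275.31636225498096, 'cy': 209.1462803567448, 'k1': -0.12391946393501932, 'rvec': array([ 2.09589657, -2.11385551,  0.14771123]), 'tvec': array([0.05470527, 0.52496615, 0.80313635])}
[0.36931064 0.01356065 0.88715042]
[ 0.22134192 -0.61065425  0.23856937] [-1.79902070e+02  4.50456052e-03  1.99276892e+01] 0.1 0.08673043977304007
```

View pics/side0.png

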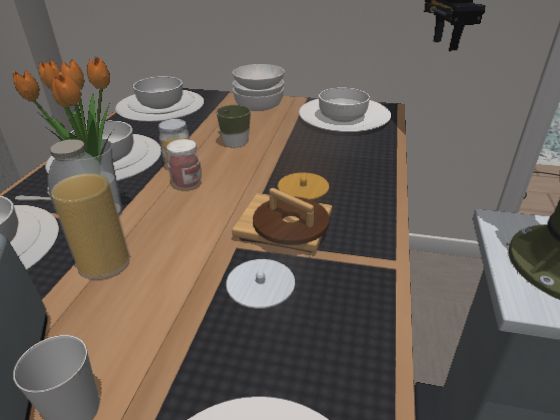

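View pics/top0.png

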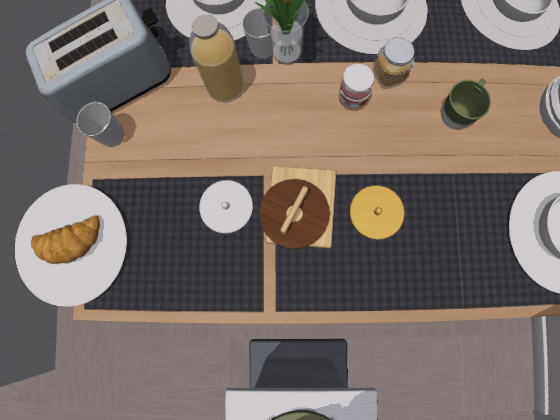

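The side view shows the board at (291,218), brass at (303,186) and steel at (261,282). In the top view, the board is at (295,213) with its handle running from (284,232) to (305,189), the brass foot is at (378,211) and the steel foot at (226,206).

```bash
cat > h.py <<'E'
import cv2,numpy as np
from cell import env,cams
def ray(n,p):
    i=cams.camera_info(n); R=cv2.Rodrigues(np.array(i['rvec'],float))[0]
    K=np.array([[i['fx'],0,i['cx']],[0,i['fy'],i['cy']],[0,0,1]])
    u=cv2.undistortPoints(np.array([[p]],float),K,np.array([i['k1'],0,0,0.]))[0,0]
    return -R.T@np.array(i['tvec'],float),R.T@np.array([*u,1.])
def plane(n,p,z):
    c,d=ray(n,p); return c+d*(z-c[2])/d[2]
def tri(p,q):
    a,d=ray('side',p);b,e=ray('top',q)
    s=np.linalg.lstsq(np.c_[d,-e],b-a,rcond=None)[0]
    x,y=a+d*s[0],b+e*s[1]; return (x+y)/2,np.linalg.norm(x-y)
def blobs(im,lo,hi,box,minA=15):
    x0,y0,x1,y1=box
    m=cv2.inRange(cv2.cvtColor(im,cv2.COLOR_RGB2HSV)[y0:y1,x0:x1],lo,hi)
    cs=cv2.findContours(m,cv2.RETR_EXTERNAL,cv2.CHAIN_APPROX_NONE)[0]
    return sorted([c+np.array([x0,y0]) for c in cs if cv2.contourArea(c)>=minA],key=cv2.contourArea,reverse=True)
E
python3 - <<'E'
from h import *
s=np.load('pics/side0.npy');t=np.load('pics/top0.npy')
hs=lambda im,p:cv2.cvtColor(im,cv2.COLOR_RGB2HSV)[p[1],p[0]]
print('hsv handle',hs(t,(295,208)),hs(s,(290,205)),'board',hs(t,(275,213)),hs(s,(265,222)),'brass',hs(t,(365,205)),hs(s,(290,184)),'ledge',hs(t,(325,180)),'steel',hs(t,(215,200)))
A=np.hstack([cv2.resize(s[165:255,225:345],None,fx=3.3,fy=3.3,interpolation=2),np.zeros((297,4,3),np.uint8)]);B=cv2.resize(t[155:255,250:415],None,fx=4.8,fy=3*1.6,interpolation=2)
cv2.imwrite('pics/c1.png',cv2.resize(s[165:255,225:345],None,fx=6,fy=6,interpolation=2)[:,:,::-1]);cv2.imwrite('pics/c2.png',B[:,:,::-1])
E
```

```text
hsv handle [ 19  89 206] [ 13 129  87] board [ 11 152 104] [ 11 139  81] brass [ 21 144 209] [ 18 158 181] ledge [ 17  93 208] steel [158   5 208]
```

View pics/c1.png

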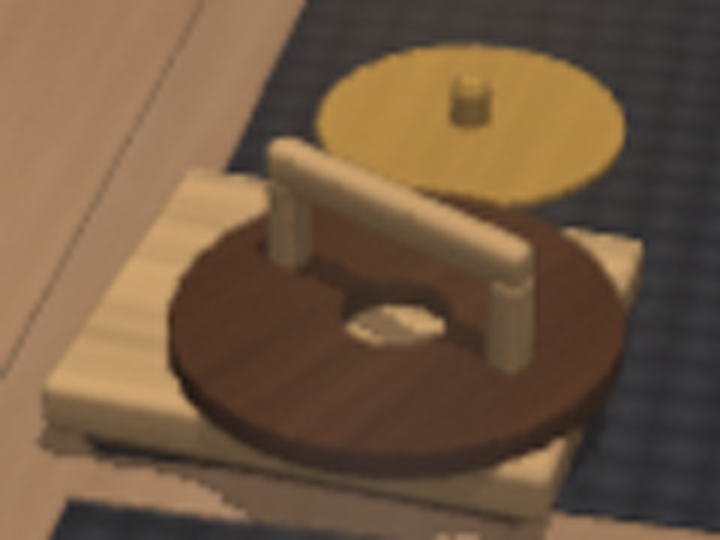

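View pics/c2.png

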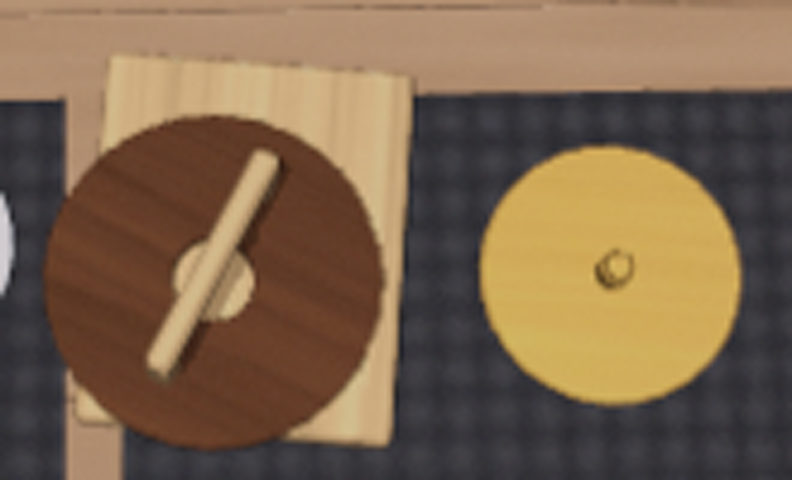

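The crops show the handle bar in the side picture from (272,189) to (312,209), and in the top picture from (305,186) to (283,232). The brass disc centre is near (377.5,212) in the top picture and (303.5,186) in the side picture.

Run:
```python
from h import *
S=lambda x,y:(225+x/6,165+y/6)
T=lambda x,y:(250+x/4.8,155+y/4.8)
a,ea=tri(S(285,152),T(266,155)); b,eb=tri(S(515,255),T(160,367))
print('ends',a,ea,b,eb,'mid',(a+b)/2,'yaw',np.degrees(np.arctan2(*(a-b)[[1,0]])))
t=np.load('pics/top0.npy');s=np.load('pics/side0.npy')
c=blobs(t,(5,110,40),(16,255,140),(250,160,340,260))[0]; c=cv2.convexHull(c)
e=cv2.fitEllipse(c);print('board',e,plane('top',e[0],.042))
for n,im,box in(('top',t,(340,170,420,250)),('side',s,(270,165,340,200))):
    c=cv2.convexHull(blobs(im,(16,120,100),(30,255,255),box)[0]);e=cv2.fitEllipse(c);print(n,e,plane(n,e[0],.006))
    if n=='top':et=e
print('tri',tri(e[0],et[0]), 'pin tip',tri(S(472,82),T(620,264)),'pintop plane',plane('top',T(620,264),.025))
print('hole',plane('top',T(213,280),.042),plane('side',S(397,310),.042))
```

```text
ends [ 0.56261418 -0.01238112  0.08347296] 0.001224954563171731 [0.47637547 0.03314524 0.08380446] 0.00504530412664161 mid [0.51949483 0.01038206 0.08363871] yaw -27.830064174014865
board ((293.9228820800781, 213.32931518554688), (69.51728820800781, 70.29209899902344), 89.4471206665039) [0.51739775 0.01147417 0.042     ]
top ((376.63116455078125, 211.90782165527344), (53.19160079956055, 55.09174728393555), 123.53079986572266) [ 0.52457731 -0.16970973  0.006     ]
side ((303.2895202636719, 185.43597412109375), (26.941476821899414, 51.44420623779297), 92.3497314453125) [ 0.52656638 -0.16934525  0.006     ]
tri (array([ 0.52564778, -0.16976128,  0.00562326]), np.float64(0.001981490242627296)) pin tip (array([ 0.52611265, -0.17191864,  0.02266321]), np.float64(0.0007495343084083016)) pintop plane [ 0.52530972 -0.17142678  0.025     ]
hole [0.51737745 0.01052514 0.042     ] [0.52003281 0.01050953 0.042     ]
```

```bash
python3 -m pendant '[{"tx":0.7,"ty":-0.68},{"tx":0.7,"ty":-0.68},{"tx":0.7,"ty":-0.68},{"tx":0.7,"ty":-0.68},{"tx":0.7,"ty":-0.68},{"tx":0.7,"ty":-0.68},{"tx":0.7,"ty":-0.68},{"tx":0.7,"ty":-0.68},{"tx":0.7,"ty":-0.68},{"tx":0.7,"ty":-0.68}]'
python3 -m pendant '[{"spin":1},{"spin":1},{"spin":1},{"spin":1},{"spin":1},{"spin":1},{"spin":1},{"spin":1},{"spin":1},{"spin":1}]'
cat >> h.py <<'E'
def go(t,yaw):
    o=env.get_obs();p=np.array(o['tool_pos']);y=o['tool_rot'][2];a=np.radians(y);d=np.array(t)-p
    print('t',o['time_s'],'pos',p.round(4),'rot',np.round(o['tool_rot'],2),'q7',o['qpos'][6],'F',np.round(o['force'],1))
    print('units tx,ty,tz',np.round(np.array([d[0]*np.cos(a)+d[1]*np.sin(a),d[0]*np.sin(a)-d[1]*np.cos(a),-d[2]])/.05,3),'spin',round((y-yaw)/4,2))
E
python3 -c "
from h import *
go((.5185,.0108,.15),-27.8)"
```

```text
t 0.1 pos [ 0.2213 -0.6107  0.2386] rot [-179.9     0.     19.93] q7 -3.2615096557123913 F [ 1.3 -0.2 -0.2]
units tx,ty,tz [ 9.824 -9.659  1.771] spin 11.93invalid input at $[0]: expected keys tx, ty, tz, spin, claw
invalid input at $[0]: expected keys tx, ty, tz, spin, claw
```

All keys are required.

```bash
python3 -m pendant '[{"tx":0.7,"ty":-0.68,"tz":0,"spin":0,"claw":0},{"tx":0.7,"ty":-0.68,"tz":0,"spin":0,"claw":0},{"tx":0.7,"ty":-0.68,"tz":0,"spin":0,"claw":0},{"tx":0.7,"ty":-0.68,"tz":0,"spin":0,"claw":0},{"tx":0.7,"ty":-0.68,"tz":0,"spin":0,"claw":0},{"tx":0.7,"ty":-0.68,"tz":0,"spin":0,"claw":0},{"tx":0.7,"ty":-0.68,"tz":0,"spin":0,"claw":0},{"tx":0.7,"ty":-0.68,"tz":0,"spin":0,"claw":0},{"tx":0.7,"ty":-0.68,"tz":0,"spin":0,"claw":0},{"tx":0.7,"ty":-0.68,"tz":0,"spin":0,"claw":0}]'
python3 -m pendant '[{"tx":0,"ty":0,"tz":0,"spin":1,"claw":0},{"tx":0,"ty":0,"tz":0,"spin":1,"claw":0},{"tx":0,"ty":0,"tz":0,"spin":1,"claw":0},{"tx":0,"ty":0,"tz":0,"spin":1,"claw":0},{"tx":0,"ty":0,"tz":0,"spin":1,"claw":0},{"tx":0,"ty":0,"tz":0,"spin":1,"claw":0},{"tx":0,"ty":0,"tz":0,"spin":1,"claw":0},{"tx":0,"ty":0,"tz":0,"spin":1,"claw":0},{"tx":0,"ty":0,"tz":0,"spin":1,"claw":0},{"tx":0,"ty":0,"tz":0,"spin":1,"claw":0}]'
python3 -c "
from h import *
go((.5185,.0108,.15),-27.8)"
```

```text
time_s: 1.35
tool_pos: [0.4349, -0.1706, 0.2393]
tool_rot: [180.0, 0.0, 19.9]
force: [0.6, -0.1, -0.1]
grip_width: 0.0871
grasp_force: 0.0
time_s: 2.6
tool_pos: [0.4344, -0.1721, 0.2392]
tool_rot: [180.0, 0.0, -20.2]
force: [0.7, -0.3, 0.1]
grip_width: 0.0867
grasp_force: 0.0
t 2.6 pos [ 0.4344 -0.1721  0.2392] rot [ 1.800e+02  4.000e-02 -2.021e+01] q7 -90.16603156099391 F [ 0.7 -0.3  0.1]
units tx,ty,tz [ 0.316 -4.013  1.783] spin 1.9
```

```bash
python3 -m pendant '[{"tx":0.05,"ty":-0.7,"tz":0.2,"spin":0,"claw":0},{"tx":0.05,"ty":-0.7,"tz":0.2,"spin":0,"claw":0},{"tx":0.05,"ty":-0.7,"tz":0.2,"spin":0,"claw":0},{"tx":0.05,"ty":-0.7,"tz":0.2,"spin":0,"claw":0},{"tx":0.05,"ty":-0.7,"tz":0.2,"spin":0,"claw":0},{"tx":0.07,"ty":-0.51,"tz":0.2,"spin":0,"claw":0},{"tx":0,"ty":0,"tz":0,"spin":0.95,"claw":0},{"tx":0,"ty":0,"tz":0,"spin":0.95,"claw":0},{"tx":0,"ty":0,"tz":0,"spin":0,"claw":0}]'
python3 -c "
from h import *
go((.5185,.0108,.078),-27.8)
im=cams.read_camera('side')
cv2.imwrite('pics/s2.png',cv2.resize(im[80:260,200:400],None,fx=3,fy=3)[:,:,::-1])"
```

```text
time_s: 3.72
tool_pos: [0.5182, 0.0107, 0.1791]
tool_rot: [180.0, 0.0, -27.6]
force: [0.1, 1.0, 0.1]
grip_width: 0.0871
grasp_force: 0.0
t 3.725 pos [0.5182 0.0107 0.1791] rot [ 1.7998e+02  4.0000e-02 -2.7620e+01] q7 -125.77222507849338 F [0.1 1.  0.1]
units tx,ty,tz [ 0.004 -0.005  2.023] spin 0.04
```

View pics/s2.png

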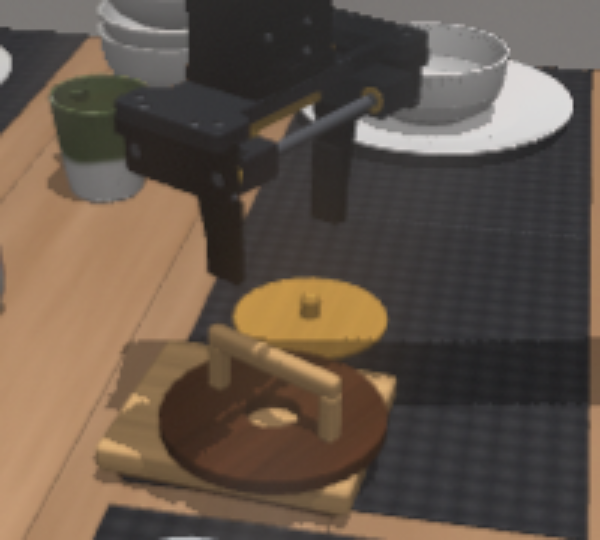

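The gripper is open and straddles the handle, with fingertips at about (275,173) and (310,153) in the side picture. I'll descend and grip.

```bash
python3 -m pendant '[{"tx":0,"ty":0,"tz":0.5,"spin":0,"claw":0},{"tx":0,"ty":0,"tz":0.5,"spin":0,"claw":0},{"tx":0,"ty":0,"tz":0.5,"spin":0,"claw":0},{"tx":0,"ty":0,"tz":0.3,"spin":0,"claw":0},{"tx":0,"ty":0,"tz":0.2,"spin":0,"claw":0},{"tx":0,"ty":0,"tz":0,"spin":0,"claw":0}]' 30
python3 -m pendant '[{"tx":0,"ty":0,"tz":0,"spin":0,"claw":0.7},{"tx":0,"ty":0,"tz":0,"spin":0,"claw":0.8},{"tx":0,"ty":0,"tz":0,"spin":0,"claw":0.9},{"tx":0,"ty":0,"tz":0,"spin":0,"claw":1},{"tx":0,"ty":0,"tz":0,"spin":0,"claw":1},{"tx":0,"ty":0,"tz":0,"spin":0,"claw":1},{"tx":0,"ty":0,"tz":0,"spin":0,"claw":1}]' 30
python3 -m pendant '[{"tx":0,"ty":0,"tz":-0.05,"spin":0,"claw":1},{"tx":0,"ty":0,"tz":-0.05,"spin":0,"claw":1},{"tx":0,"ty":0,"tz":0,"spin":0,"claw":1},{"tx":0,"ty":0,"tz":0,"spin":0,"claw":1}]' 30
python3 -c "
from h import *
go((.5258,-.1705,.083),-27.8)"
```

```text
time_s: 4.53
tool_pos: [0.5183, 0.0106, 0.0792]
tool_rot: [180.0, 0.0, -27.7]
force: [0.2, 0.2, 0.3]
grip_width: 0.0872
grasp_force: 0.0
time_s: 5.4
tool_pos: [0.5185, 0.0106, 0.0795]
tool_rot: [180.0, -0.0, -27.7]
force: [0.1, -0.5, -0.3]
grip_width: 0.0248
grasp_force: 0.0
time_s: 5.9
tool_pos: [0.5182, 0.0105, 0.0842]
tool_rot: [180.0, 0.0, -27.7]
force: [-0.0, -0.1, -2.8]
grip_width: 0.0119
grasp_force: 30.0
t 5.9 pos [0.5182 0.0105 0.0842] rot [ 1.7997e+02  3.0000e-02 -2.7680e+01] q7 -129.9702719192217 F [-0.  -0.1 -2.8]
units tx,ty,tz [1.817 3.135 0.025] spin 0.03
```

The force reads 2.8 N, so the board is held just clear of the ledge. I'll carry it low toward the brass foot.

```bash
python3 -m pendant '[{"tx":0.1,"ty":0.17,"tz":0,"spin":0,"claw":1},{"tx":0.19,"ty":0.33,"tz":0,"spin":0,"claw":1},{"tx":0.25,"ty":0.42,"tz":0,"spin":0,"claw":1},{"tx":0.25,"ty":0.42,"tz":0,"spin":0,"claw":1},{"tx":0.25,"ty":0.43,"tz":0,"spin":0,"claw":1},{"tx":0.25,"ty":0.43,"tz":0,"spin":0,"claw":1},{"tx":0.25,"ty":0.43,"tz":0,"spin":0,"claw":1},{"tx":0.18,"ty":0.33,"tz":0,"spin":0,"claw":1},{"tx":0.1,"ty":0.17,"tz":0,"spin":0,"claw":1},{"tx":0,"ty":0,"tz":0,"spin":0,"claw":1}]' 30
python3 - <<'E'
from h import *
go((.5258,-.1705,.083),-27.8)
for n in('side','top'):
    im=cams.read_camera(n);np.save(f'pics/{n}3.npy',im)
    c=im[130:250,230:390] if n=='side' else im[150:270,300:460]
    cv2.imwrite(f'pics/{n}3.png',cv2.resize(c,None,fx=4,fy=4,interpolation=2)[:,:,::-1])
E
```

```text
time_s: 7.15
tool_pos: [0.5263, -0.1706, 0.0844]
tool_rot: [-180.0, 0.0, -27.7]
force: [0.7, 0.9, -3.1]
grip_width: 0.0113
grasp_force: 30.0
t 7.15 pos [ 0.5263 -0.1706  0.0844] rot [-1.800e+02  2.000e-02 -2.773e+01] q7 -110.82296480793867 F [ 0.7  0.9 -3.1]
units tx,ty,tz [-0.011  0.002  0.028] spin 0.02
```

View pics/side3.png

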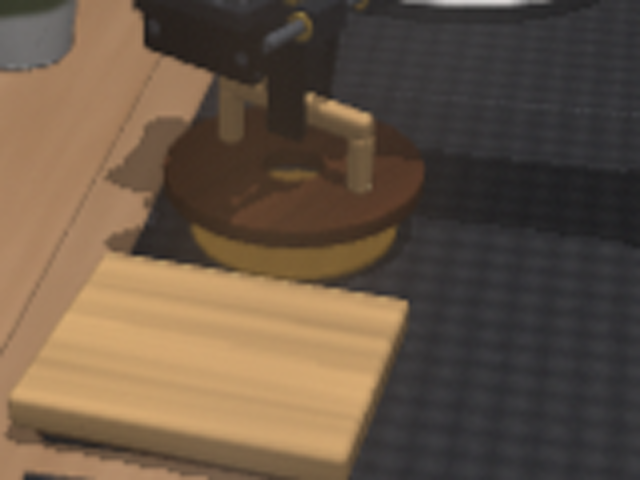

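The board hangs level over the brass foot, with its rim centred near (303,173) in the side picture and clear of the ledge. I'll check the centring by number.

Run:
```python
from h import *
s=np.load('pics/side3.npy')
c=cv2.convexHull(blobs(s,(4,110,30),(15,255,125),(265,150,342,195))[0])
e=cv2.fitEllipse(c);print(e,plane('side',e[0],.042),'before',plane('side',cv2.fitEllipse(cv2.convexHull(blobs(np.load("pics/side0.npy"),(4,110,30),(15,255,125),(245,185,335,250))[0]))[0],.036))
```

```text
((302.7421875, 173.68141174316406), (35.55745315551758, 64.89090728759766), 91.77637481689453) [ 0.52710315 -0.16081537  0.042     ] before [0.52080877 0.01112122 0.036     ]
```

```bash
python3 -m pendant '[{"tx":0,"ty":0,"tz":0.1,"spin":0,"claw":1},{"tx":0,"ty":0,"tz":0.1,"spin":0,"claw":1},{"tx":0,"ty":0,"tz":0,"spin":0,"claw":1}]' 30
```

```text
time_s: 7.62
tool_pos: [0.5259, -0.1697, 0.0738]
tool_rot: [180.0, 0.1, -27.6]
force: [1.4, -1.2, -4.2]
grip_width: 0.0116
grasp_force: 30.0
```

```bash
python3 -m pendant '[{"tx":0,"ty":0,"tz":0.08,"spin":0,"claw":1},{"tx":0,"ty":0,"tz":0.08,"spin":0,"claw":1},{"tx":0,"ty":0,"tz":0,"spin":0,"claw":1}]' 30
python3 -m pendant '[{"tx":0,"ty":0,"tz":0.06,"spin":0,"claw":1},{"tx":0,"ty":0,"tz":0.04,"spin":0,"claw":1},{"tx":0,"ty":0,"tz":0,"spin":0,"claw":1}]' 30
python3 - <<'E'
from h import *
for n in('side','top'):
    im=cams.read_camera(n);np.save(f'pics/{n}4.npy',im)
    c=im[130:250,230:390] if n=='side' else im[150:270,300:460]
    cv2.imwrite(f'pics/{n}4.png',cv2.resize(c,None,fx=4,fy=4,interpolation=2)[:,:,::-1])
E
```

```text
time_s: 8.0
tool_pos: [0.5261, -0.1701, 0.066]
tool_rot: [180.0, 0.1, -27.7]
force: [-0.2, -0.1, -2.0]
grip_width: 0.0118
grasp_force: 30.0
time_s: 8.38
tool_pos: [0.5263, -0.1702, 0.0613]
tool_rot: [180.0, 0.0, -27.7]
force: [0.3, -0.4, -2.7]
grip_width: 0.0119
grasp_force: 30.0
```

View pics/side4.png

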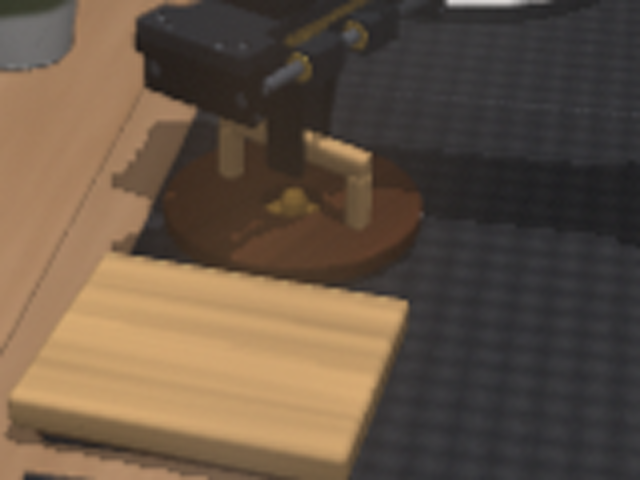

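The pin tip shows in the hole at about (303,180), centred, with around 6 mm left to drop. I'll lower until contact.

```bash
python3 -m pendant '[{"tx":0,"ty":0,"tz":0.04,"spin":0,"claw":1},{"tx":0,"ty":0,"tz":0.04,"spin":0,"claw":1},{"tx":0,"ty":0,"tz":0,"spin":0,"claw":1}]' 30
python3 -m pendant '[{"tx":0,"ty":0,"tz":0.02,"spin":0,"claw":1},{"tx":0,"ty":0,"tz":0,"spin":0,"claw":1}]' 10
```

```text
time_s: 8.85
tool_pos: [0.5266, -0.1703, 0.0588]
tool_rot: [180.0, -0.0, -27.7]
force: [-4.1, 0.6, 6.5]
grip_width: 0.0116
grasp_force: 30.0
time_s: 9.1
tool_pos: [0.5267, -0.1704, 0.0585]
tool_rot: [179.9, -0.0, -27.7]
force: [-4.6, 1.9, 10.3]
grip_width: 0.0117
grasp_force: 10.0
```

Contact is made. I'll release gently and retreat.

```bash
python3 -m pendant '[{"tx":0,"ty":0,"tz":-0.02,"spin":0,"claw":0.8},{"tx":0,"ty":0,"tz":0,"spin":0,"claw":0.5},{"tx":0,"ty":0,"tz":0,"spin":0,"claw":0},{"tx":0,"ty":0,"tz":0,"spin":0,"claw":0},{"tx":0,"ty":0,"tz":0,"spin":0,"claw":0},{"tx":0,"ty":0,"tz":0,"spin":0,"claw":0}]' 10
python3 -m pendant '[{"tx":0,"ty":0,"tz":-0.2,"spin":0,"claw":0},{"tx":0,"ty":0,"tz":-0.5,"spin":0,"claw":0},{"tx":0,"ty":0,"tz":-0.8,"spin":0,"claw":0},{"tx":0,"ty":0,"tz":-0.8,"spin":0,"claw":0},{"tx":0,"ty":0,"tz":-0.5,"spin":0,"claw":0},{"tx":0,"ty":0,"tz":0,"spin":0,"claw":0}]'
python3 - <<'E'
from h import *
im=cams.read_camera('side');np.save('pics/side5.npy',im)
cv2.imwrite('pics/side5.png',cv2.resize(im[130:250,230:390],None,fx=4,fy=4,interpolation=2)[:,:,::-1])
c=cv2.convexHull(blobs(im,(4,110,30),(15,255,125),(265,150,342,205))[0])
e=cv2.fitEllipse(c);print(e,plane('side',e[0],.014))
E
```

```text
time_s: 9.85
tool_pos: [0.5264, -0.1702, 0.0575]
tool_rot: [180.0, 0.0, -27.7]
force: [0.5, -0.2, -0.5]
grip_width: 0.0598
grasp_force: 0.0
time_s: 10.6
tool_pos: [0.528, -0.1705, 0.2005]
tool_rot: [-180.0, -0.3, -27.7]
force: [0.2, -0.4, -0.8]
grip_width: 0.0869
grasp_force: 0.0
((302.2334899902344, 183.5707244873047), (34.5839729309082, 64.52994537353516), 92.38189697265625) [ 0.52827006 -0.16395364  0.014     ]
```

View pics/side5.png

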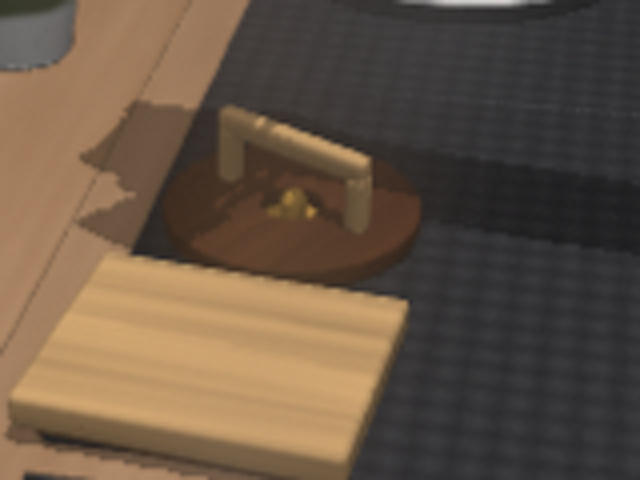

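```bash
python3 - <<'E'
from h import *
i=cams.camera_info('side');K=np.array([[i['fx'],0,i['cx']],[0,i['fy'],i['cy']],[0,0,1]])
D=np.array([i['k1'],0,0,0.]);pr=lambda X:cv2.projectPoints(np.array(X,float).reshape(-1,3),np.array(i['rvec']),np.array(i['tvec']),K,D)[0].reshape(-1,2)
def bar(f,box):   # topmost light-wood pixels of the bar: subpixel check by image shift
    return cv2.cvtColor(np.load(f),cv2.COLOR_RGB2GRAY)
a=np.array([.5183,.0106]);b=np.array([.5265,-.1703])
d=.049*np.array([np.cos(np.radians(-27.7)),np.sin(np.radians(-27.7))])
for nm,c,zs in(('start',a,[.088]),('end',b,[.064,.067,.070])):
    for z in zs: print(nm,z,pr([[*(c+d),z],[*(c-d),z]]).round(1).tolist())
g5=cv2.cvtColor(np.load('pics/side5.npy'),cv2.COLOR_RGB2HSV);g0=cv2.cvtColor(np.load('pics/side0.npy'),cv2.COLOR_RGB2HSV)
E
python3 - <<'E'
import numpy as np,cv2
for f,cols in(('side0',(275,280,290,300,308)),('side5',(290,295,303,312,318))):
    im=np.load(f'pics/{f}.npy').sum(2)/3
    for c in cols:
        r=im[140:225,c]; g=np.diff(r); k=int(g[:60].argmax()); print(f,c,'top edge row',140.5+k,g[k].round())
E
```

```text
start 0.088 [[272.6, 188.4], [313.0, 206.0]]
end 0.064 [[287.1, 156.8], [321.7, 169.8]]
end 0.067 [[287.1, 155.6], [321.7, 168.6]]
end 0.07 [[287.1, 154.4], [321.8, 167.4]]
side0 275 top edge row 188.5 52.0
side0 280 top edge row 179.5 35.0
side0 290 top edge row 173.5 57.0
side0 300 top edge row 199.5 48.0
side0 308 top edge row 172.5 42.0
side5 290 top edge row 197.5 51.0
side5 295 top edge row 158.5 72.0
side5 303 top edge row 161.5 72.0
side5 312 top edge row 164.5 48.0
side5 318 top edge row 167.5 57.0
```

```bash
python3 -c "
from cell import env
print(env.sign_off())"
```

```text
the job is handed in; nothing more can be done
None
```

The board lies flat on the brass foot with the pin through its hole, the arm is clear, and the job is handed in at about 10.6 s; I carried it about 4 mm above the ledge instead of sliding it in contact, and sign-off gave no verdict.

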